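# Shut the panini press for preheating

## Robot

A 6-joint arm with a two-finger parallel gripper is mounted at the origin on the work surface. World frame = base frame: x ahead of the robot, y to its left, z up, the work surface at z = 0. Lengths are in m, angles in degrees, forces in N, time in s.
With the tool pointing down it reaches from about 0.375 to 0.9 m from the base axis. Payload 3.1 kg.
Tool frame: the origin (TCP) lies on the centre line of the jaws, within the pads' length; the fingertips stand 8 mm ahead of it and the grasp point (between the pads) lies 11 mm behind it; z points along the fingers, y is the direction in which the jaws open and shut (so a half turn about z gives the same grasp; the last joint's range is limited). The gripper opens to 87 mm and grips with 3 to 60 N. Pads are 19 mm wide; open, the fingers measure 117 mm over their backs; the gripper's body (75 mm by 190 mm) begins 51 mm behind the grasp point.
Start: joints at [57.725, 30.224, 82.088, -0, 67.689, -10.227], TCP at [0.235, 0.579, 0.231] pointing down, gripper open.
Joint ranges: [-176.69, 176.69], [-43.24, 126.21], [12.49, 139.97], [-82, 262], [0, 151.66], [-163.58, 163.58]. Speed limits (degrees/s): [159.86, 159.86, 180, 180, 180, 180].

## Interface

Orientations are given as a 3x3 rotation matrix whose columns are the frame's x, y, z axes.
In Python, from rig import * gives the robot as it stands. The module is installed in compiled form; this text tells all that it offers.
- The arm moves only by the tool arm_command, never from a script. Its argument "commands" is a list of rows, each an object with "translation": the shift along the tool's x, y, z scaled (see below), a list of three; "dr": the turn, a rotation vector about the tool's x, y, z scaled (see below), a list of three; "jaw": the closure, from 0 (fully open) to 1 (shut). In form: [{"translation": [x, y, z], "dr": [ax, ay, az], "jaw": jaw}, ...]. A call has 1 to 12 rows; each row shifts and turns the commanded pose from where the row before left it, along the tool's axes as they then stand; what a row does not reach is not made up. The controller multiplies each number of a shift by 25 mm and each number of a turn by 6 degrees. A row lasts 1/12 s, in which the tool goes at most 41.7 mm and 7.16 degrees, less where a joint would pass 70% of its speed; a pose out of reach is approached as far as the arm can. A call with a number of a shift or a turn outside -1 to 1 is refused whole. A call with a gripper value outside its range is refused whole. The fingers move at their own pace and stop on an object; the grip force is fixed at half the most. Time passes only in rows, so rows that do not move let the fingers close. It gives the time, the measured TCP pose, the force and the opening at its end, in the units of the state.
- read_state(): the state, without advancing time (a new reading comes with each control period).
- capture(name): name is "scene" or "side" or "wrist"; returns (picture, depth): 420x560x3 uint8, red, green, blue; 420x560 float32, m along the optical axis (not along the pixel's ray), 0 where there is no reading.
- camera_model(name): a dict with "intrinsics" (3x3 intrinsics, pixels), "pose" (4x4, takes a point from camera to world coordinates); the wrist camera has in their place "mount" (4x4, takes a point from camera to tool coordinates, whose origin is the TCP and whose axes are the flange's). Camera axes: x right, y down, z forward; pixel columns grow to the right and rows downward; lengths in m; the calibration is good to about 2 mm. A picture is of the moment at which its call begins: read the wrist's pose just before it. camera_model takes no time and is no camera call.
- hand_in(): hands the job in, once; it reports no verdict.
The state is a dict: "time_s": time; "joint_positions": joint angles; "qvel": joint speeds; "tau": joint torques, N m; "position": TCP position; "tcp_rot": TCP orientation; "force": force on the tool from outside, world axes, zero at the start; "moment": the same for the moment, N m; "opening": opening from 0.0 (shut) to 1.0 (fully open).
Only numpy, scipy, OpenCV 4.12 (cv2) and the standard library are available. Lean on these libraries where they do the work, as an engineer would, in place of code of your own. Each camera call takes 0.05 s, during which the arm holds its last target.

## Task

Get the panini press ready to preheat: push its grease tray fully home and push its top plate down until it is fully shut, in whichever order suits. Do it with the fingertips only, easing the plate down without slamming it; do not grip the tray or the handle, do not pull the tray out or raise the plate further, and leave everything else on the table where it is.

Things in the scene. Friction and masses are not known exactly. Their poses are not given: they have to be found in the camera images.
- press: the panini press (contact grill): steel base 280 mm deep (x), 300 mm wide (y), 95 mm high, fixed to the table, a ribbed black plate on it (top at 107 mm). Origin on the table under the centre of the base; x points from its front (robot side: tray, dial, rocker switch, at x = -140 mm) to its back, y left, z up.
- tray (a joint): how far the grease tray is pulled out of the front of the base, in m: 0 = fully home against its stop (steel front flush with the base), positive = out towards the robot. It slides straight along the press's x axis with about 2 N of friction and stays where it is left.
- tray_grip (a point): centre of the tray's black grip, a block on the tray's steel front, 22 mm deep (x), 70 mm wide (y), 20 mm high (z), axes as the press. It moves with the tray, always 47 mm above the table; its flat front face is 11 mm to -x of this point. With the tray home this point is at x = -154 mm, y = 0 in the press's frame.
- lid (a joint): opening angle of the top plate (the lid), rad, about a hinge line along the press's y at x = 110, z = 120 mm in its frame: 0 = shut, lying over the lower plate; positive = front edge raised. The hinge is spring-balanced and stiff: the lid stays where it is left at any angle, takes about 3 to 8 N of push down on its handle, and has to be pushed the whole way down.
- lid_handle (a point): middle of the lid's handle, a round black bar (diameter 20 mm, 190 mm long, along the press's y), 35 mm in front of the lid's steel body and fixed to it. Shut, it is at x = -140, z = 140 mm in the press's frame, that is 250 mm in front of the hinge line and 20 mm above it; it turns about that line. Axes as the press when shut, tilting with the lid.
- roll_a: one of two round bread rolls on the yellow board, 90 mm across, 52 mm high; origin under its centre. Bystander.
- roll_b: the other bread roll on the board, same size. Bystander.
- knife: bread knife lying on the board, cream handle, 310 mm long, 26 mm wide, 16 mm high; origin under it, about mid-length. Bystander.
- shaker: clear salt shaker with a steel top, 42 mm across, 82 mm high, standing near a front corner of the press; origin under its centre. Bystander.
- sauce: cream-coloured sauce bottle with a white cap, 58 mm across, 165 mm high, standing near the other front corner of the press; origin under its centre. Bystander.
- scraper: grill scraper lying on the table in front of the press, black handle, 200 mm long, blade 85 mm wide, 18 mm high; origin under it, about mid-length. Bystander.
- bowl: steel bowl right of the press, 150 mm across, 65 mm high; origin under its centre. Bystander.
- mug: white mug left of the press, 80 mm across, 92 mm high; origin under its centre. Bystander.

How it is judged:
By the outcome, as a careful person would: the job done as asked, in the order asked, and still so for the second after the job is handed in, with the robot touching nothing.
It also fails if it takes over 48 s, if anything falls off the work surface, if the arm or the gripper's body presses on something with over 40 N, if the wrist force passes 120 N, or if a joint passes its speed limit or range.

## Working session

There is one attempt and no reset: what is moved stays moved. The work goes in short steps, Python scripts to look and compute and a tool call to move; the robot and the scene stay as the last step left them, time stands still between calls to the robot, and variables do not carry over. Pictures are saved under pics/ and viewed, and the job is handed in when it is done.

Besides the shell and the picture viewer there is one more tool, called as a command line: name --argument value ..., lists and objects as JSON in quotes. arm_command: Moves the arm, as the interface text tells. Its arguments: {"type":"object","properties":{"commands":{"type":"array"}},"required":["commands"]}

```bash
mkdir -p pics; python3 - <<'E'
from rig import *
import cv2,numpy as np
s=read_state();print(s)
for n in ("scene","side"):
    p,d=capture(n);cv2.imwrite(f"pics/{n}0.png",p[:,:,::-1]);np.save(f"pics/{n}0.npy",d)
    m=camera_model(n);print(n,m)
print(camera_model("wrist"))
E
```

```text
{'time_s': 0.0, 'joint_positions': array([ 5.77253188e+01,  3.02801879e+01,  8.21569821e+01,  5.04099792e-04,
        6.76889991e+01, -1.02278402e+01]), 'qvel': array([ 0.00353901, -0.05258864, -0.0209266 , -0.13529352,  0.02315429,
        0.0439345 ]), 'tau': array([-6.77826256e-05, -4.40049255e+01, -1.76593870e+01,  6.31737057e-02,
        5.80512767e-02, -1.68939659e-04]), 'position': array([0.23418733, 0.57868838, 0.22955521]), 'tcp_rot': array([[-9.26875800e-01,  3.75366291e-01, -1.18273682e-03],
       [ 3.75367942e-01,  9.26874025e-01, -1.85749317e-03],
       [ 3.99007716e-04, -2.16562696e-03, -9.99997575e-01]]), 'force': array([ 0.33362261, -0.07602099,  0.43659618]), 'moment': array([-8.04267901e-05, -4.22166654e-02,  6.77877221e-03]), 'opening': 1.0009871888595605}
scene {'intrinsics': array([[524.81042268,   0.        , 279.77032895],
       [  0.        , 524.81042268, 197.67136171],
       [  0.        ,   0.        ,   1.        ]]), 'pose': array([[-0.8271437 ,  0.47593585, -0.29886178,  1.0741989 ],
       [ 0.56177432,  0.68546997, -0.4631852 ,  0.87716636],
      
[... 367 characters left out ...]
  [-0.6746899 , -0.37469755,  0.63592082, -1.05481541],
       [-0.00201026, -0.86062702, -0.50923186,  0.97895466],
       [ 0.        ,  0.        ,  0.        ,  1.        ]])}
{'intrinsics': array([[340.65632097,   0.        , 280.14999037],
       [  0.        , 340.65632097, 213.96752644],
       [  0.        ,   0.        ,   1.        ]]), 'mount': array([[ 1.50899604e-05, -9.53703744e-01, -3.00747682e-01,
         8.37232031e-02],
       [ 9.99999613e-01, -2.50297578e-04,  8.43895752e-04,
        -1.53644707e-03],
       [-8.80102955e-04, -3.00747579e-01,  9.53703371e-01,
        -1.53128122e-01],
       [ 0.00000000e+00,  0.00000000e+00,  0.00000000e+00,
         1.00000000e+00]])}
```

View pics/scene0.png

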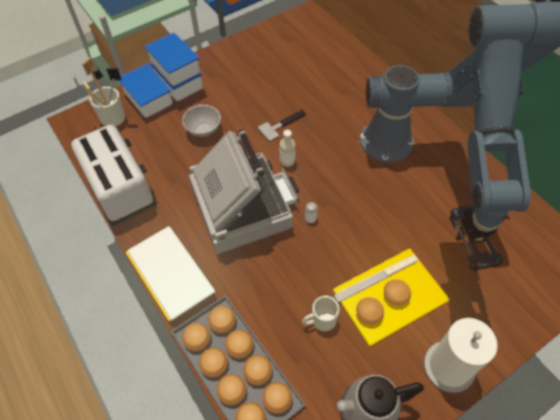

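View pics/side0.png

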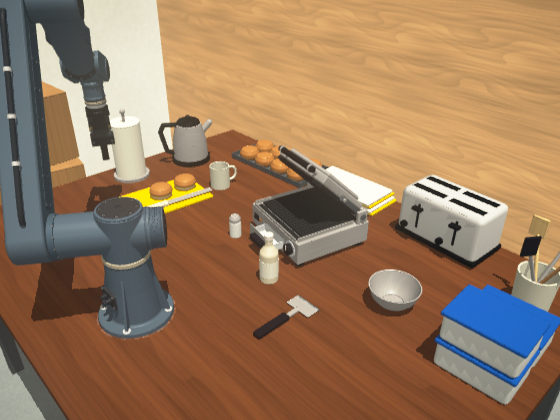

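The scene shows the press near (245,195) with its lid up and the tray out at about (285,190). The shaker is at (311,212), the sauce bottle at (288,150) and the scraper at (282,125). The side view shows the same layout.

```bash
cat > h.py <<'E'
from rig import *
import cv2,numpy as np
def cloud(n,d,T=None):
    m=camera_model(n);K=m["intrinsics"];T=m["pose"] if T is None else T
    v,u=np.mgrid[:d.shape[0],:d.shape[1]]
    P=np.stack([(u-K[0,2])/K[0,0]*d,(v-K[1,2])/K[1,1]*d,d],-1)
    W=P@T[:3,:3].T+T[:3,3]; W[d<=0]=np.nan
    return W
def proj(n,X,T=None):
    m=camera_model(n);K=m["intrinsics"];T=m["pose"] if T is None else T
    c=(np.atleast_2d(X)-T[:3,3])@T[:3,:3]; q=c@K.T; return q[:,:2]/q[:,2:]
E
python3 - <<'E'
from h import *
p=cv2.imread("pics/scene0.png");c=p[100:270,160:350];cv2.imwrite("pics/sc_crop.png",cv2.resize(c,None,fx=4,fy=3.5,interpolation=cv2.INTER_CUBIC)[:600,:800])
p=cv2.imread("pics/side0.png");c=p[130:300,210:400];cv2.imwrite("pics/si_crop.png",cv2.resize(c,None,fx=3.5,fy=3.5,interpolation=cv2.INTER_CUBIC))
W=cloud("scene",np.load("pics/scene0.npy"));V=cloud("side",np.load("pics/side0.npy"))
for n,X,(u,v) in [("base cornerLB",W,(218,243)),("LF",W,(288,212)),("tray",W,(285,190)),("lidtop",W,(228,185)),("shaker",W,(311,205)),("sauce",W,(287,135)),("lid handle side",V,(283,152)),("tray side",V,(257,238)),("sauce s",V,(268,240))]:
    print(n,X[v,u].round(3))
# height map top-down
allp=np.concatenate([W.reshape(-1,3),V.reshape(-1,3)]);col=np.concatenate([cv2.imread("pics/scene0.png").reshape(-1,3),cv2.imread("pics/side0.png").reshape(-1,3)])
ok=(allp[:,2]>-.02)&(allp[:,2]<.4)&(allp[:,0]>.3)&(allp[:,0]<1.1)&(abs(allp[:,1])<.5)
A=allp[ok];
im=np.zeros((600,800,3),np.uint8)
for q in A[np.argsort(A[:,2])]:
    x=int((q[0]-.3)*750);y=int((.4-q[1])*750)
    if 0<=y<600 and 0<=x<800:
        cv2.circle(im,(x,y),1,tuple(int(t) for t in cv2.applyColorMap(np.uint8([[min(255,max(0,q[2]*800))]]),cv2.COLORMAP_JET)[0,0]),-1)
cv2.imwrite("pics/top0.png",im)
E
```

```text
base cornerLB [0.796 0.063 0.09 ]
LF [0.544 0.104 0.105]
tray [ 0.476 -0.014  0.039]
lidtop [ 0.694 -0.013  0.25 ]
shaker [0.455 0.115 0.085]
sauce [ 0.386 -0.13   0.173]
lid handle side [0.59  0.018 0.307]
tray side [ 0.446 -0.013  0.053]
sauce s [ 0.365 -0.156  0.154]
```

View pics/sc_crop.png

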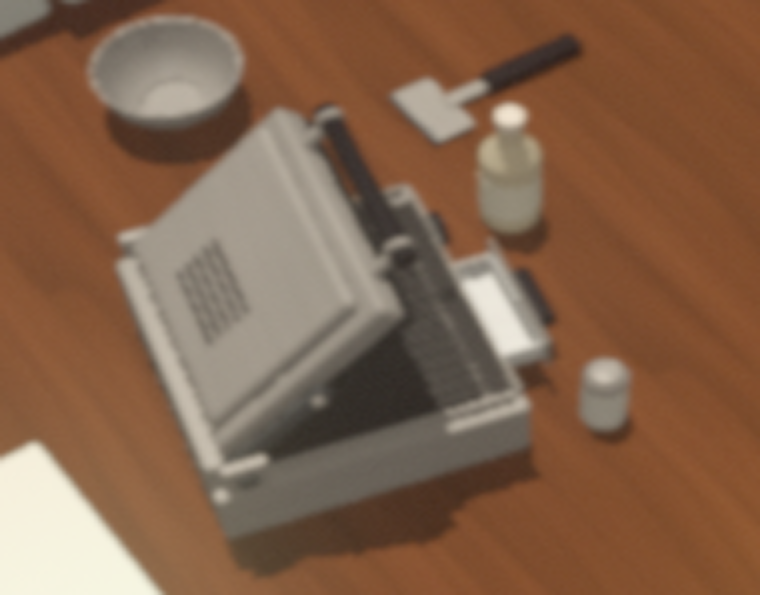

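View pics/si_crop.png

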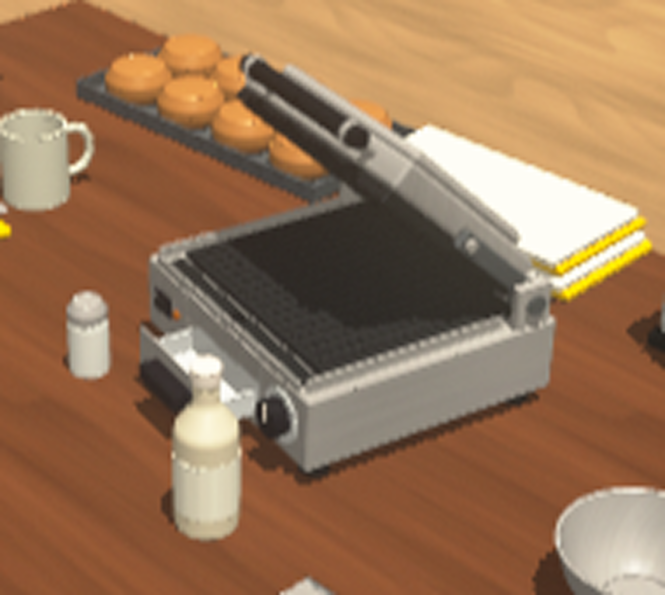

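View pics/top0.png

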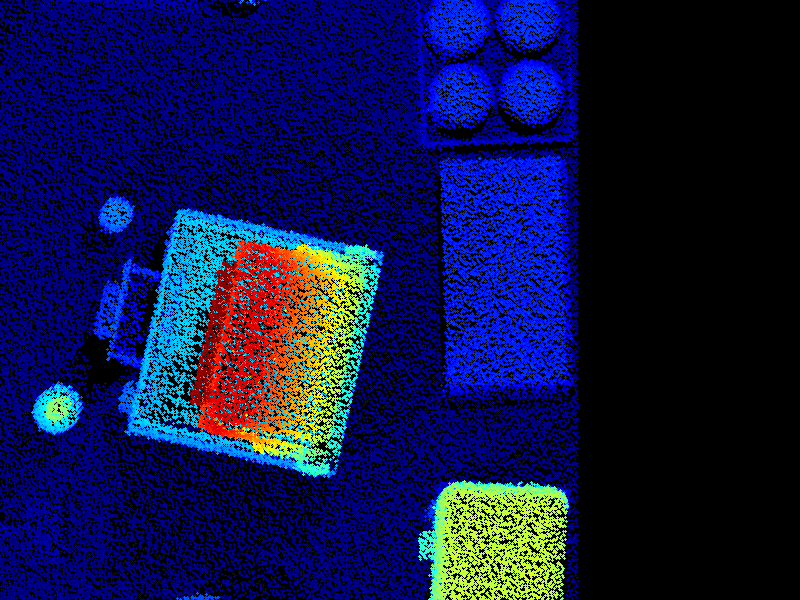

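The top view gives the press centre at about (0.64,-0.056) and a yaw of about -12°. The grip is at px (105,310), the shaker at (116,214) and the sauce at (57,408). I'll fit these more precisely.

```bash
python3 - <<'E'
from h import *
W=cloud("scene",np.load("pics/scene0.npy"));V=cloud("side",np.load("pics/side0.npy"))
A=np.concatenate([W.reshape(-1,3),V.reshape(-1,3)]);A=A[~np.isnan(A[:,0])]
from scipy.optimize import least_squares
def loc(A,c,yaw):
    R=np.array([[np.cos(yaw),-np.sin(yaw)],[np.sin(yaw),np.cos(yaw)]])
    return np.c_[(A[:,:2]-c)@R,A[:,2]]
best=(np.array([.64,-.056]),np.radians(-12.2))
for name,X in (("scene",W),("side",V),("both",A)):
  X=X.reshape(-1,3);X=X[~np.isnan(X[:,0])]
  c,yaw=best
  for it in range(15):
    L=loc(X,c,yaw); m=(L[:,2]>.02)&(L[:,2]<.088)
    R=np.array([[np.cos(yaw),-np.sin(yaw)],[np.sin(yaw),np.cos(yaw)]])
    f=[]
    # faces: distance
    sel=[(m&(abs(L[:,0]+.14)<.012)&(abs(L[:,1])>.065)&(abs(L[:,1])<.13)&(L[:,1]>-.07),0,-.14),(m&(abs(L[:,1]-.15)<.012)&(abs(L[:,0])<.12),1,.15),(m&(abs(L[:,1]+.15)<.012)&(abs(L[:,0])<.12),1,-.15)]
    P=[(X[s],a,v) for s,a,v in sel]
    def res(t):
        return np.concatenate([loc(q,t[:2],t[2])[:,a]-v for q,a,v in P])
    r=least_squares(res,[*c,yaw],loss="soft_l1",f_scale=.003)
    c,yaw=r.x[:2],r.x[2]
  print(name,c.round(4),np.degrees(yaw).round(2),[len(p[0]) for p in P],[np.median(loc(q,c,yaw)[:,a]-v).round(4) for q,a,v in P])
np.save("pics/press.npy",[*c,yaw])
L=loc(A,c,yaw)
g=L[(L[:,0]<-.15)&(L[:,0]>-.28)&(abs(L[:,1])<.1)&(L[:,2]>.02)&(L[:,2]<.075)]
h=np.histogram(g[:,0],np.arange(-.28,-.14,.004));print(list(zip(h[1].round(3),h[0])))
gg=g[(g[:,0]<-.2)];print("grip y",np.percentile(gg[:,1],[2,50,98]),"z",np.percentile(gg[:,2],[2,50,98]))
# lid plane
T=loc(W.reshape(-1,3)[~np.isnan(W.reshape(-1,3)[:,0])],c,yaw)
k=T[(abs(T[:,1])<.1)&(T[:,2]>.15)&(T[:,0]>-.08)&(T[:,0]<.1)]
p=np.polyfit(k[:,0],k[:,2],1);print("lid slope deg",np.degrees(np.arctan(p[0])),p)
hh=L[(abs(L[:,1])<.08)&(L[:,2]>.2)&(L[:,0]<.0)]
H=np.histogram2d(hh[:,0],hh[:,2],[np.arange(-.13,.0,.01),np.arange(.2,.36,.01)])[0].astype(int);print(H)
for th in np.radians([30,35,40,45,50]):
    print(np.degrees(th),.11-.25*np.cos(th)+.02*np.sin(th),.12+.25*np.sin(th)+.02*np.cos(th))
for nm,x0,y0 in (("shaker",.455,.115),("sauce",.376,-.145)):
    q=A[(np.hypot(A[:,0]-x0,A[:,1]-y0)<.05)&(A[:,2]>.02)];q=loc(q,c,yaw);print(nm,q.min(0),q.max(0))
q=L[(L[:,0]<-.16)&(L[:,0]>-.45)&(abs(L[:,1])<.3)&(L[:,2]>.012)];print(len(q))
E
```

```text
scene [0.23   0.0167] -9.71 [1, 0, 0] [np.float64(0.0), np.float64(nan), np.float64(nan)]
side [ 0.6415 -0.056 ] -12.54 [146, 0, 1007] [np.float64(0.0002), np.float64(nan), np.float64(-0.0)]
both [ 0.6413 -0.0564] -12.59 [143, 637, 1006] [np.float64(0.0002), np.float64(-0.0006), np.float64(0.0004)]
[(np.float64(-0.28), np.int64(0)), (np.float64(-0.276), np.int64(0)), (np.float64(-0.272), np.int64(0)), (np.float64(-0.268), np.int64(0)), (np.float64(-0.264), np.int64(0)), (np.float64(-0.26), np.int64(0)), (np.float64(-0.256), np.int64(0)), (np.float64(-0.252), np.int64(0)), (np.float64(-0.248), np.int64(0)), (np.float64(-0.244), np.int64(0)), (np.float64(-0.24), np.int64(0)), (np.float64(-0.236), np.int64(0)), (np.float64(-0.232), np.int64(0)), (np.float64(-0.228), np.int64(1)), (np.float64(-0.224), np.int64(0)), (np.float64(-0.22), np.int64(0)), (np.float64(-0.216), np.int64(22)), (np.float64(-0.212), np.int64(56)), (np.float64(-0.208), np.int64(35)), (np.float64(-0.204), np.int64(31)), (np.float64(-0.2), np.int64(43)), (np.float64(-0.196), np.int64(30)), (np.float64(-0.192), np.int64
[... 1093 characters left out ...]
37   0   0   0]
 [  0   0   0   3   0   0   7  39  80  14   1   0   0   0   0]
 [  0   0   2   1   0   0   0   0  49  75   1   0   0   0   0]
 [  0   1   1   0   0   0   0   4 144  30   0   0   0   0   0]]
29.999999999999996 -0.09650635094610968 0.26232050807568874
35.0 -0.08331648234522702 0.27977714997354136
40.0 -0.06865535858601372 0.2960177912840144
45.0 -0.052634559672905944 0.3109188309203678
50.0 -0.03537601355925528 0.3243668629734753
shaker [-0.24061285  0.09917233  0.02003611] [-0.19682915  0.14987898  0.08980367]
sauce [-0.2704064  -0.17791118  0.02009946] [-0.20731815 -0.1100107   0.17503918]
2364
  return _methods._mean(a, axis=axis, dtype=dtype,
  ret = ret.dtype.type(ret / rcount)
```

```bash
cat >> h.py <<'E'
c0x,c0y,yaw0=.6413,-.0564,np.radians(-12.55)
RP=np.array([[np.cos(yaw0),-np.sin(yaw0),0],[np.sin(yaw0),np.cos(yaw0),0],[0,0,1]])
c0=np.array([c0x,c0y,0])
def w2p(X): return (np.asarray(X)-c0)@RP
def p2w(X): return RP@np.asarray(X)+c0
RT=RP@np.diag([-1,1,-1.])  # wanted tool orientation
def st(s=None):
    s=s or read_state();print("t",s["time_s"],"press-frame",w2p(s["position"]).round(4),"F_press",(s["force"]@RP).round(2),"open",round(s["opening"],2))
    return s
E
python3 - <<'E'
from h import *
from scipy.spatial.transform import Rotation as Ro
s=st();R=s["tcp_rot"]
print("dr deg",np.degrees(Ro.from_matrix(R.T@RT).as_rotvec()),"units",np.degrees(Ro.from_matrix(R.T@RT).as_rotvec())/6)
print("shift after turn units",RT.T@(p2w([-.24,.01,.215])-s["position"])/.025)
E
```

```text
t 0.1 press-frame [-0.5353  0.5315  0.2297] F_press [0.21 0.18 0.1 ] open 1.0
dr deg [-0.10652861 -0.02675001 -9.49798688] units [-0.01775477 -0.00445833 -1.58299781]
shift after turn units [-11.81362719 -20.86129308   0.5879703 ]
```

arm_command --commands '[{"translation": [0,0,0],"dr": [0,0,-0.8],"jaw": 1},{"translation": [0,0,0],"dr": [0,0,-0.78],"jaw": 1},{"translation": [-0.55,-1,0],"dr": [0,0,0],"jaw": 1},{"translation": [-0.55,-1,0],"dr": [0,0,0],"jaw": 1},{"translation": [-0.55,-1,0],"dr": [0,0,0],"jaw": 1},{"translation": [-0.55,-1,0],"dr": [0,0,0],"jaw": 1},{"translation": [-0.55,-1,0],"dr": [0,0,0],"jaw": 1},{"translation": [-0.55,-1,0],"dr": [0,0,0],"jaw": 1},{"translation": [-0.55,-1,0],"dr": [0,0,0],"jaw": 1},{"translation": [-0.55,-1,0],"dr": [0,0,0],"jaw": 1},{"translation": [-0.55,-1,0],"dr": [0,0,0],"jaw": 1},{"translation": [-0.55,-1,0],"dr": [0,0,0],"jaw": 1}]'

```text
time_s: 1.1
position: [0.3143, 0.3039, 0.2304]
tcp_rot: [[-0.976, 0.217, -0.0], [0.217, 0.976, -0.0], [0.0, -0.0, -1.0]]
force: [-0.1, -0.4, 0.6]
opening: 0.173
```

arm_command --commands '[{"translation": [-0.55,-1,0],"dr": [0,0,0],"jaw": 1},{"translation": [-0.55,-1,0],"dr": [0,0,0],"jaw": 1},{"translation": [-0.55,-1,0],"dr": [0,0,0],"jaw": 1},{"translation": [-0.55,-1,0],"dr": [0,0,0],"jaw": 1},{"translation": [-0.55,-1,0],"dr": [0,0,0],"jaw": 1},{"translation": [-0.55,-1,0],"dr": [0,0,0],"jaw": 1},{"translation": [-0.55,-1,0],"dr": [0,0,0],"jaw": 1},{"translation": [-0.5,-1,0],"dr": [0,0,0],"jaw": 1},{"translation": [-0.5,-1,0],"dr": [0,0,0],"jaw": 1},{"translation": [0,0,0],"dr": [0,0,0],"jaw": 1},{"translation": [0,0,0],"dr": [0,0,0],"jaw": 1}]'

```text
time_s: 2.02
position: [0.384, 0.0584, 0.2304]
tcp_rot: [[-0.975, 0.221, -0.0], [0.221, 0.975, 0.0], [0.001, 0.0, -1.0]]
force: [-0.4, 0.3, -0.1]
opening: 0.003
```

```bash
python3 - <<'E'
from h import *
from scipy.spatial.transform import Rotation as Ro
s=st();R=s["tcp_rot"]
print("units",np.degrees(Ro.from_matrix(R.T@RT).as_rotvec())/6,R.T@(p2w([-.24,.01,.052])-s["position"])/.025, s["joint_positions"])
p,d=capture("wrist");cv2.imwrite("pics/w1.png",p[:,:,::-1])
T=np.eye(4);T[:3,:3]=R;T[:3,3]=s["position"];T=T@camera_model("wrist")["mount"]
W=cloud("wrist",d,T).reshape(-1,3);W=W[~np.isnan(W[:,0])];L=w2p(W)
g=L[(L[:,0]<-.15)&(L[:,0]>-.28)&(abs(L[:,1])<.1)&(L[:,2]>.02)&(L[:,2]<.07)]
k=g[(g[:,2]>.05)&(g[:,2]<.065)]
print("grip?",np.percentile(k[:,0],[1,5,50]),np.percentile(k[k[:,0]<-.197][:,1],[2,98]),np.percentile(k[:,2],[50,95]))
E
```

```text
t 2.0167 press-frame [-0.2761  0.0561  0.2304] F_press [-0.47  0.22 -0.13] open 0.0
units [ 0.00214921 -0.0051448  -0.03920296] [-1.45642954 -1.83957951  7.13515665] [-7.97737003e+00  1.19103204e+01  1.13889762e+02  1.89509429e-02
  5.42296296e+01 -8.52032338e+01]
grip? [-0.21501038 -0.21421107 -0.2018699 ] [-0.03250731  0.03339035] [0.05539705 0.05889705]
```

View pics/w1.png

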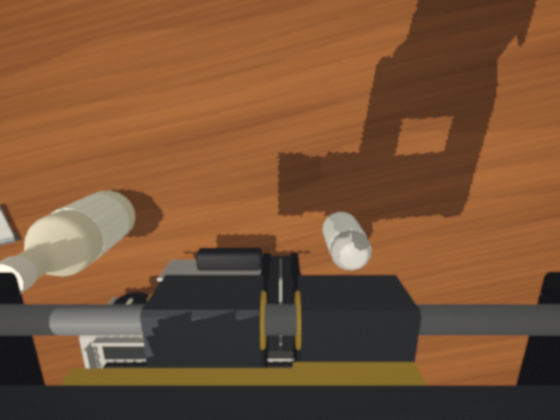

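The wrist view shows the grip bar at about (228,258), the sauce at (75,235) and the shaker at (347,240). The path to the grip is clear, with its front face at press x = -0.215, so the tray is about 50 mm out.

arm_command --commands '[{"translation": [-0.5,-0.62,0],"dr": [0,0,-0.04],"jaw": 1},{"translation": [-0.5,-0.62,0],"dr": [0,0,0],"jaw": 1},{"translation": [-0.44,-0.6,0],"dr": [0,0,0],"jaw": 1},{"translation": [0,0,0.8],"dr": [0,0,0],"jaw": 1},{"translation": [0,0,0.8],"dr": [0,0,0],"jaw": 1},{"translation": [0,0,0.8],"dr": [0,0,0],"jaw": 1},{"translation": [0,0,0.8],"dr": [0,0,0],"jaw": 1},{"translation": [0,0,0.8],"dr": [0,0,0],"jaw": 1},{"translation": [0,0,0.8],"dr": [0,0,0],"jaw": 1},{"translation": [0,0,0],"dr": [0,0,0],"jaw": 1},{"translation": [0,0,0],"dr": [0,0,0],"jaw": 1}]'

```text
time_s: 2.98
position: [0.4079, 0.0081, 0.11]
tcp_rot: [[-0.977, 0.212, -0.003], [0.212, 0.977, 0.001], [0.003, 0.0, -1.0]]
force: [0.6, -0.2, 0.4]
opening: 0.007
```

```bash
python3 - <<'E'
from h import *
s=st();R=s["tcp_rot"]
print(R.T@(p2w([-.24,.01,.052])-s["position"])/.025, s["joint_positions"])
p,d=capture("side");cv2.imwrite("pics/s2.png",cv2.resize(p[100:300,180:400,::-1],None,fx=3,fy=3,interpolation=cv2.INTER_CUBIC))
E
```

```text
t 2.9833 press-frame [-0.2418  0.0122  0.11  ] F_press [ 0.64 -0.03  0.42] open 0.01
[-0.07929499 -0.09018101  2.32002017] [-1.46592667e+01  2.73724876e+01  1.18793762e+02  1.66892637e-02
  3.40345852e+01 -9.24524270e+01]
```

View pics/s2.png

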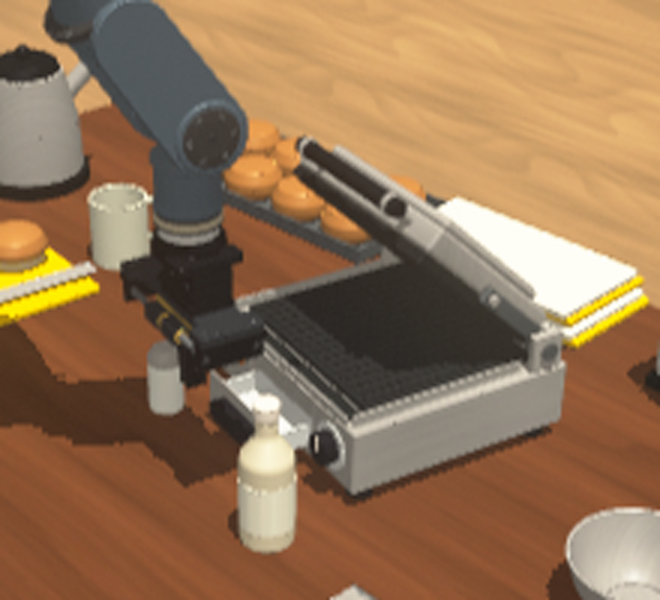

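The side view shows the closed fingertips at about (195,370), in front of the grip at (235,415) and clear of the shaker (165,380) and the bottle (265,470). I'll descend and then push gently.

arm_command --commands '[{"translation": [0,0,0.6],"dr": [0,0,0.08],"jaw": 1},{"translation": [0,0,0.6],"dr": [0,0,0],"jaw": 1},{"translation": [0,0,0.6],"dr": [0,0,0],"jaw": 1},{"translation": [0,0,0.5],"dr": [0,0,0],"jaw": 1},{"translation": [0,0,0],"dr": [0,0,0],"jaw": 1},{"translation": [0,0,0],"dr": [0,0,0],"jaw": 1}]'

```text
time_s: 3.53
position: [0.4095, 0.0069, 0.0538]
tcp_rot: [[-0.975, 0.221, 0.001], [0.221, 0.975, -0.0], [-0.001, -0.0, -1.0]]
force: [-0.5, 0.1, 0.1]
opening: 0.005
```

arm_command --commands '[{"translation": [-0.2,0,0],"dr": [0,0,0],"jaw": 1},{"translation": [-0.2,0,0],"dr": [0,0,0],"jaw": 1},{"translation": [-0.2,0,0],"dr": [0,0,0],"jaw": 1},{"translation": [-0.2,0,0],"dr": [0,0,0],"jaw": 1},{"translation": [-0.2,0,0],"dr": [0,0,0],"jaw": 1},{"translation": [0,0,0],"dr": [0,0,0],"jaw": 1}]'

```text
time_s: 4.03
position: [0.4348, 0.0008, 0.0533]
tcp_rot: [[-0.975, 0.222, 0.002], [0.222, 0.975, -0.0], [-0.002, 0.0, -1.0]]
force: [-0.0, 0.3, 0.6]
opening: 0.006
```

```bash
python3 - <<'E'
from h import *
s=st();R=s["tcp_rot"]
print(R.T@(p2w([-.175,.01,.052])-s["position"])/.025)
E
```

```text
t 4.0333 press-frame [-0.214   0.011   0.0533] F_press [-0.11  0.28  0.56] open 0.01
[-1.56163983 -0.03228364  0.05404892]
```

```bash
python3 - <<'E'
from h import *
p,d=capture("side");cv2.imwrite("pics/s3.png",cv2.resize(p[150:270,210:350,::-1],None,fx=5,fy=5,interpolation=cv2.INTER_CUBIC))
W=cloud("side",d).reshape(-1,3);W=W[~np.isnan(W[:,0])];L=w2p(W)
k=L[(L[:,0]<-.16)&(L[:,0]>-.28)&(L[:,1]<-.012)&(L[:,1]>-.08)&(L[:,2]>.038)&(L[:,2]<.056)]
print(np.percentile(k[:,0],[1,5,50,95]),np.histogram(k[:,0],np.arange(-.24,-.15,.005)))
E
```

```text
[-0.20460925 -0.20356154 -0.19654091 -0.16234501] (array([ 0,  0,  0,  0,  0,  0,  1, 14, 10,  6,  4,  0,  0,  0,  2,  7,  0]), array([-0.24 , -0.235, -0.23 , -0.225, -0.22 , -0.215, -0.21 , -0.205,
       -0.2  , -0.195, -0.19 , -0.185, -0.18 , -0.175, -0.17 , -0.165,
       -0.16 , -0.155]))
```

View pics/s3.png

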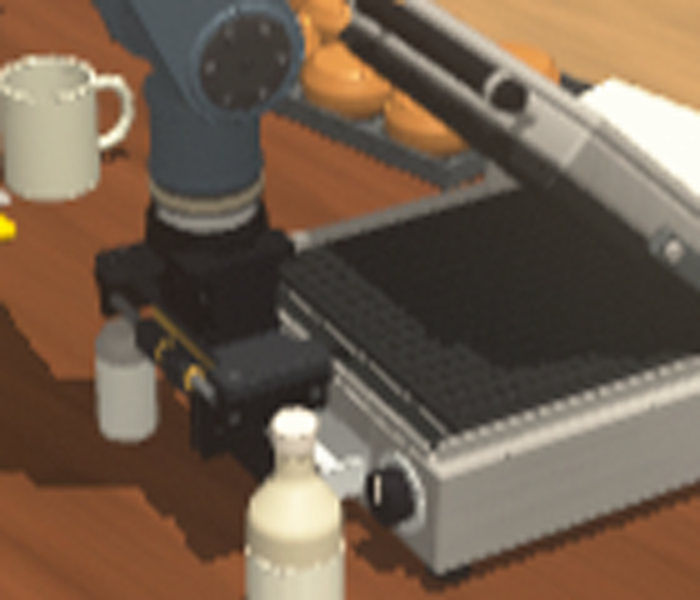

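The grip face is now at x = -0.2045, so the tray is moving as planned. Continuing.

arm_command --commands '[{"translation": [-0.2,0,0],"dr": [0,0,0],"jaw": 1},{"translation": [-0.2,0,0],"dr": [0,0,0],"jaw": 1},{"translation": [-0.2,0,0],"dr": [0,0,0],"jaw": 1},{"translation": [-0.2,0,0],"dr": [0,0,0],"jaw": 1},{"translation": [-0.2,0,0],"dr": [0,0,0],"jaw": 1},{"translation": [-0.2,0,0],"dr": [0,0,0],"jaw": 1},{"translation": [-0.15,0,0],"dr": [0,0,0],"jaw": 1}]'

```text
time_s: 4.67
position: [0.467, -0.0064, 0.053]
tcp_rot: [[-0.975, 0.222, 0.0], [0.222, 0.975, 0.0], [-0.0, 0.0, -1.0]]
force: [-1.9, 1.7, 0.1]
opening: 0.003
```

```bash
python3 - <<'E'
from h import *
s=st()
E
```

```text
t 4.6667 press-frame [-0.181  0.011  0.053] F_press [-2.24  1.28  0.07] open 0.0
```

arm_command --commands '[{"translation": [-0.1,0,0],"dr": [0,0,0],"jaw": 1},{"translation": [-0.1,0,0],"dr": [0,0,0],"jaw": 1},{"translation": [-0.08,0,0],"dr": [0,0,0],"jaw": 1}]'

```text
time_s: 4.92
position: [0.4713, -0.0073, 0.0529]
tcp_rot: [[-0.975, 0.221, -0.005], [0.221, 0.975, 0.001], [0.005, 0.0, -1.0]]
force: [-6.5, 2.0, 5.1]
opening: 0.009
```

arm_command --commands '[{"translation": [-0.06,0,0],"dr": [0,0,0],"jaw": 1},{"translation": [-0.06,0,0],"dr": [0,0,0],"jaw": 1}]'

```text
time_s: 5.08
position: [0.4713, -0.0073, 0.0528]
tcp_rot: [[-0.975, 0.221, -0.01], [0.221, 0.975, 0.002], [0.011, -0.0, -1.0]]
force: [-10.2, 2.4, 6.8]
opening: 0.008
```

```bash
python3 - <<'E'
from h import *
s=st();print(s["moment"])
p,d=capture("side");cv2.imwrite("pics/s4.png",cv2.resize(p[150:270,210:350,::-1],None,fx=5,fy=5,interpolation=cv2.INTER_CUBIC))
W=cloud("side",d).reshape(-1,3);W=W[~np.isnan(W[:,0])];L=w2p(W)
k=L[(L[:,0]<-.145)&(L[:,0]>-.28)&(L[:,1]<-.012)&(L[:,1]>-.08)&(L[:,2]>.038)&(L[:,2]<.056)]
print(np.percentile(k[:,0],[1,5,50,95]),np.histogram(k[:,0],np.arange(-.24,-.14,.005))[0])
f=L[(abs(L[:,0]+.14)<.01)&(L[:,1]>.06)&(L[:,1]<.14)&(L[:,2]>.03)&(L[:,2]<.085)];print("base face",np.median(f[:,0]),len(f))
f=L[(abs(L[:,0]+.14)<.02)&(L[:,1]<.05)&(L[:,1]>-.08)&(L[:,2]>.02)&(L[:,2]<.085)];print("front face",np.histogram(f[:,0],np.arange(-.16,-.12,.002)))
E
```

```text
t 5.0833 press-frame [-0.1766  0.011   0.0528] F_press [-10.46   0.18   6.82] open 0.01
[0.37957518 1.63486692 0.01252736]
[-0.15893695 -0.15839156 -0.15049174 -0.14542027] [ 0  0  0  0  0  0  0  0  0  0  0  0  0  0  0  0  7  6 10]
base face nan 0
front face (array([ 5,  3,  5,  1,  5,  3,  6, 17, 49, 44, 19, 14,  3,  0,  0,  0,  0,
        0,  0,  0]), array([-0.16 , -0.158, -0.156, -0.154, -0.152, -0.15 , -0.148, -0.146,
       -0.144, -0.142, -0.14 , -0.138, -0.136, -0.134, -0.132, -0.13 ,
       -0.128, -0.126, -0.124, -0.122, -0.12 ]))
  return _methods._mean(a, axis=axis, dtype=dtype,
  ret = ret.dtype.type(ret / rcount)
```

View pics/s4.png

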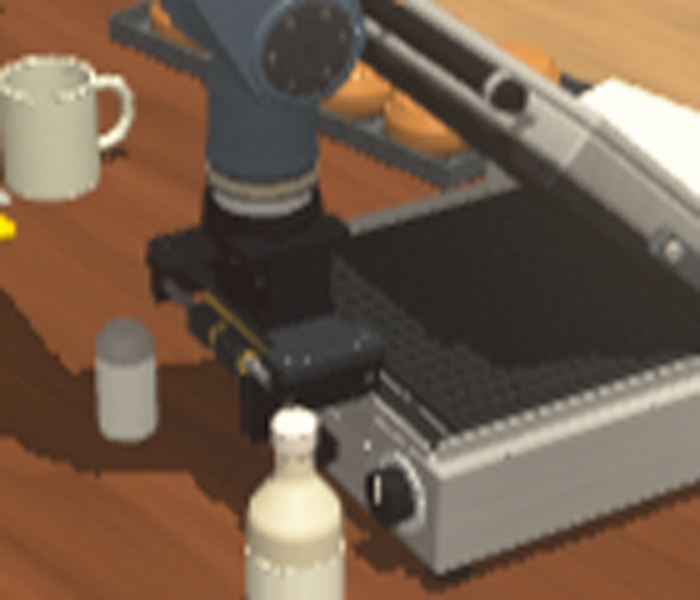

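The arm stopped hard at x = -0.1766 with 10 N. I'll back off, rise and check that the tray is home.

arm_command --commands '[{"translation": [0.3,0,0],"dr": [0,0,0],"jaw": 1},{"translation": [0.5,0,0],"dr": [0,0,0],"jaw": 1},{"translation": [0.7,0,0],"dr": [0,0,0],"jaw": 1},{"translation": [0.7,0,0],"dr": [0,0,0],"jaw": 1},{"translation": [0,0,-0.9],"dr": [0,0,0],"jaw": 1},{"translation": [0,0,-0.9],"dr": [0,0,0],"jaw": 1},{"translation": [0,0,-0.9],"dr": [0,0,0],"jaw": 1},{"translation": [0,0,-0.9],"dr": [0,0,0],"jaw": 1},{"translation": [0,0,-0.9],"dr": [0,0,0],"jaw": 1},{"translation": [0,0,-0.9],"dr": [0,0,0],"jaw": 1},{"translation": [0,0,-0.9],"dr": [0,0,0],"jaw": 1},{"translation": [0,0,0],"dr": [0,0,0],"jaw": 1}]'

```text
time_s: 6.13
position: [0.4265, 0.0024, 0.2146]
tcp_rot: [[-0.975, 0.222, 0.012], [0.222, 0.975, -0.004], [-0.013, -0.001, -1.0]]
force: [1.1, 0.6, -1.1]
opening: 0.006
```

```bash
python3 - <<'E'
from h import *
s=st();R=s["tcp_rot"]
C=[]
for n in ("side","scene","wrist"):
    s=read_state();R=s["tcp_rot"]
    p,d=capture(n);T=None
    if n=="side": cv2.imwrite("pics/s5.png",cv2.resize(p[150:270,210:350,::-1],None,fx=5,fy=5,interpolation=cv2.INTER_CUBIC))
    if n=="wrist":
        T=np.eye(4);T[:3,:3]=R;T[:3,3]=s["position"];T=T@camera_model("wrist")["mount"];cv2.imwrite("pics/w5.png",p[:,:,::-1])
    W=cloud(n,d,T).reshape(-1,3);W=W[~np.isnan(W[:,0])];L=w2p(W)
    k=L[(L[:,0]<-.145)&(L[:,0]>-.2)&(abs(L[:,1])<.034)&(L[:,2]>.038)&(L[:,2]<.06)]
    if len(k): print(n,"grip",len(k),np.percentile(k[:,0],[1,5,25,50,95]))
    f=L[(abs(L[:,0]+.14)<.015)&(L[:,1]>.07)&(L[:,1]<.14)&(L[:,2]>.03)&(L[:,2]<.085)];print(" base face",np.median(f[:,0]),len(f))
    f=L[(abs(L[:,0]+.14)<.015)&(abs(L[:,1])<.06)&(L[:,2]>.022)&(L[:,2]<.07)&((L[:,2]>.062)|(L[:,2]<.034)|(abs(L[:,1])>.04))];print(" tray/front",np.median(f[:,0]),len(f))
    h=L[(abs(L[:,1])<.08)&(L[:,2]>.27)&(L[:,2]<.35)&(L[:,0]>-.12)&(L[:,0]<-.04)]
    if len(h)>20: print(" handle top/front",np.percentile(h[:,2],97),np.percentile(h[:,0],3),len(h))
E
```

```text
t 6.1333 press-frame [-0.2224  0.0107  0.2146] F_press [ 0.97  0.84 -1.07] open 0.01
side grip 44 [-0.16643603 -0.16496387 -0.16063736 -0.15415415 -0.14575493]
 base face -0.14000440967566474 113
 tray/front -0.14204786028334326 112
 handle top/front 0.3171479514170962 -0.0686735022746724 274
scene grip 44 [-0.16299091 -0.16225974 -0.15927225 -0.15592766 -0.14910714]
 base face nan 0
 tray/front -0.1517544358547472 7
 handle top/front 0.3221568653988429 -0.06554247295300279 308
wrist grip 840 [-0.16754269 -0.16732168 -0.16681966 -0.16389094 -0.14964933]
 base face -0.14212333141464248 665
 tray/front -0.14504015899724582 454
  return _methods._mean(a, axis=axis, dtype=dtype,
  ret = ret.dtype.type(ret / rcount)
```

View pics/s5.png

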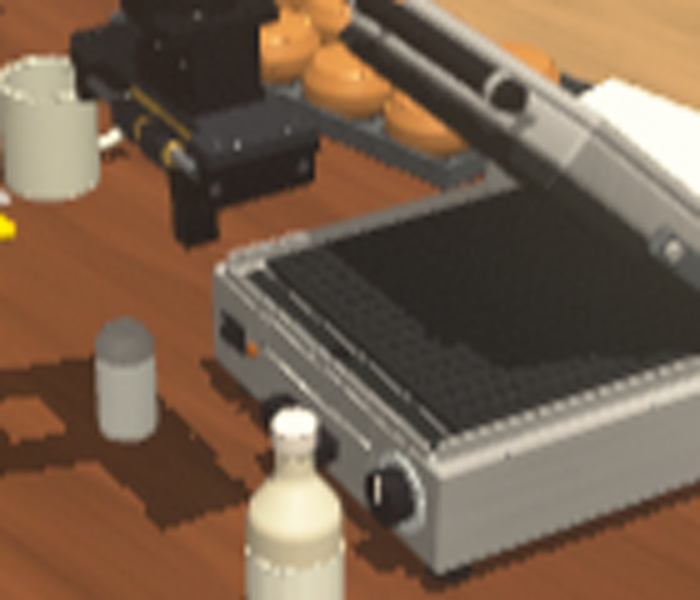

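View pics/w5.png

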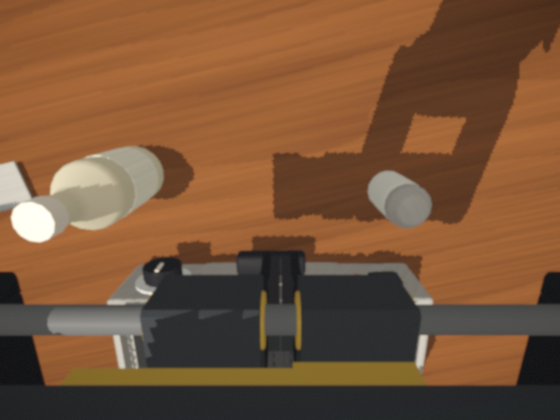

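The tray's steel front and grip sit where they should at home: the grip face is 25 mm ahead of the base face, and nothing moved under 10 N at the stop. Next is the lid. I'll go up and over the handle.

arm_command --commands '[{"translation": [0,0,-1],"dr": [0,0,0],"jaw": 1},{"translation": [0,0,-1],"dr": [0,0,0],"jaw": 1},{"translation": [0,0,-1],"dr": [0,0,0],"jaw": 1},{"translation": [0,0,-1],"dr": [0,0,0],"jaw": 1},{"translation": [0,0,-1],"dr": [0,0,0],"jaw": 1},{"translation": [0,0,-1],"dr": [0,0,0],"jaw": 1},{"translation": [0,0,-0.6],"dr": [0,0,0],"jaw": 1},{"translation": [0,0,0],"dr": [0,0,0],"jaw": 1}]'

```text
time_s: 6.95
position: [0.4243, 0.0031, 0.3774]
tcp_rot: [[-0.975, 0.222, 0.005], [0.222, 0.975, -0.002], [-0.006, -0.0, -1.0]]
force: [0.7, -0.5, -0.2]
opening: -0.0
```

```bash
python3 - <<'E'
from h import *
from scipy.spatial.transform import Rotation as Ro
s=st();R=s["tcp_rot"]
print("dr",np.degrees(Ro.from_matrix(R.T@RT).as_rotvec())/6,RT.T@(p2w([-.06,.0,.37])-s["position"])/.025)
n="wrist";p,d=capture(n);T=np.eye(4);T[:3,:3]=R;T[:3,3]=s["position"];T=T@camera_model("wrist")["mount"];cv2.imwrite("pics/w6.png",p[:,:,::-1])
for n in ("side","scene"):
    p,d=capture(n);L=w2p(cloud(n,d).reshape(-1,3))
    h=L[(abs(L[:,1])<.075)&(L[:,2]>.28)&(L[:,2]<.345)&(L[:,0]>-.1)&(L[:,0]<-.035)]
    # fit circle r=10mm
    from scipy.optimize import least_squares
    r=least_squares(lambda t:np.hypot(h[:,0]-t[0],h[:,2]-t[1])-.01,[-.06,.305],loss="soft_l1",f_scale=.002)
    print(n,r.x,len(h),np.median(abs(r.fun)),"theta",np.degrees(np.arctan2(r.x[1]-.12,.11-r.x[0]))-np.degrees(np.arctan2(.02,.25)),"rad",np.hypot(r.x[1]-.12,.11-r.x[0]))
E
```

```text
t 6.95 press-frame [-0.2247  0.0109  0.3774] F_press [ 0.8  -0.31 -0.16] open -0.0
dr [-0.00348351  0.05327742 -0.04402172] [-6.58807899 -0.43654331  0.29479596]
side [-0.05674249  0.30536471] 195 0.0010958274362171186 theta 43.45351399130271 rad 0.24932535583906199
scene [-0.05611883  0.307511  ] 272 0.002125531047756664 theta 43.88786014031788 rad 0.25051116531739925
```

arm_command --commands '[{"translation": [-0.8,-0.1,0],"dr": [0,0.05,-0.04],"jaw": 1},{"translation": [-0.8,-0.1,0],"dr": [0,0,0],"jaw": 1},{"translation": [-0.8,-0.1,0],"dr": [0,0,0],"jaw": 1},{"translation": [-0.8,-0.1,0],"dr": [0,0,0],"jaw": 1},{"translation": [-0.8,0,0],"dr": [0,0,0],"jaw": 1},{"translation": [-0.8,0,0],"dr": [0,0,0],"jaw": 1},{"translation": [-0.8,0,0],"dr": [0,0,0],"jaw": 1},{"translation": [-0.8,0,0],"dr": [0,0,0],"jaw": 1},{"translation": [-0.3,0,0.4],"dr": [0,0,0],"jaw": 1},{"translation": [0,0,0.5],"dr": [0,0,0],"jaw": 1},{"translation": [0,0,0],"dr": [0,0,0],"jaw": 1},{"translation": [0,0,0],"dr": [0,0,0],"jaw": 1}]'

```text
time_s: 8.1
position: [0.5819, -0.0422, 0.3495]
tcp_rot: [[-0.976, 0.218, -0.011], [0.218, 0.976, 0.003], [0.011, 0.0, -1.0]]
force: [-0.2, 0.3, 0.5]
opening: 0.006
```

```bash
python3 - <<'E'
from h import *
from scipy.spatial.transform import Rotation as Ro
s=st();R=s["tcp_rot"]
print("dr",np.degrees(Ro.from_matrix(R.T@RT).as_rotvec())/6,R.T@(p2w([-.057,.0,.324])-s["position"])/.025)
p,d=capture("side");cv2.imwrite("pics/s7.png",cv2.resize(p[100:260,210:400,::-1],None,fx=4,fy=3.75,interpolation=cv2.INTER_CUBIC))
E
```

```text
t 8.1 press-frame [-0.061   0.001   0.3495] F_press [-0.22  0.3   0.45] open 0.01
dr [ 0.00215165 -0.10944755 -0.00299302] [-0.1736351  -0.03954793  1.01816219]
```

View pics/s7.png

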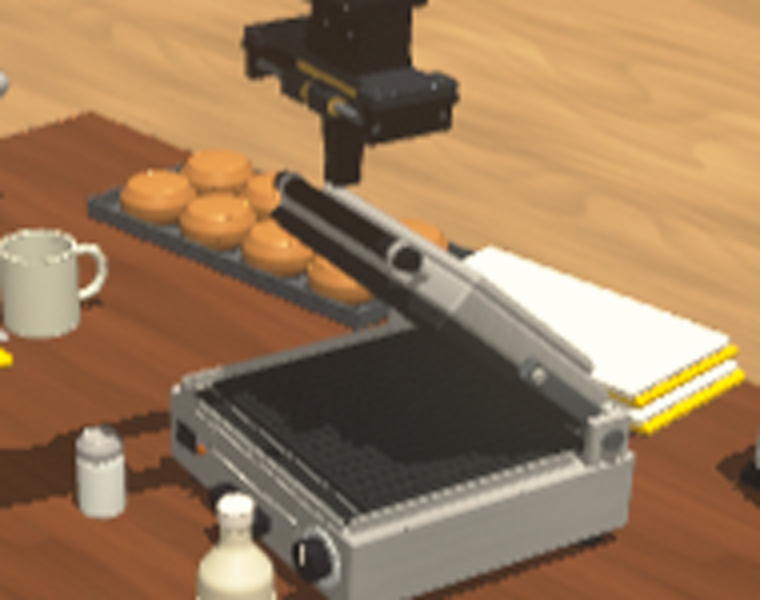

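The side view shows the fingertips at (343,180), right above the middle of the handle bar (340,215). I'll descend to contact and then follow the arc.

arm_command --commands '[{"translation": [-0.05,0,0.25],"dr": [0,-0.05,0],"jaw": 1},{"translation": [-0.05,0,0.25],"dr": [0,-0.05,0],"jaw": 1},{"translation": [-0.05,0,0.2],"dr": [0,0,0],"jaw": 1},{"translation": [0,0,0.15],"dr": [0,0,0],"jaw": 1},{"translation": [0,0,0.1],"dr": [0,0,0],"jaw": 1},{"translation": [0,0,0.07],"dr": [0,0,0],"jaw": 1},{"translation": [0,0,0],"dr": [0,0,0],"jaw": 1}]'

```text
time_s: 8.73
position: [0.5871, -0.0434, 0.3263]
tcp_rot: [[-0.976, 0.218, 0.004], [0.218, 0.976, -0.001], [-0.005, -0.0, -1.0]]
force: [-0.3, -0.3, -0.4]
opening: 0.005
```

```bash
cat >> h.py <<'E'
from scipy.spatial.transform import Rotation as Ro
def arc(step,n,zoff=.018,xoff=0):
    s=st();R=s["tcp_rot"];P=w2p(s["position"]);P=P.copy()
    th=np.radians(np.linspace(0,50,5001));z=.12+.25*np.sin(th)+.02*np.cos(th)+zoff
    t=np.degrees(th[np.argmin(abs(z-P[2]))])
    f=lambda t:np.array([.11-.25*np.cos(np.radians(t))+.02*np.sin(np.radians(t))+xoff,0,.12+.25*np.sin(np.radians(t))+.02*np.cos(np.radians(t))+zoff])
    print("theta est",t,"expected",f(t).round(4),"dr",(np.degrees(Ro.from_matrix(R.T@RT).as_rotvec())/6).round(3))
    prev=P
    for i in range(1,n+1):
        q=f(t-step*i); dd=RT.T@RP@(q-prev)/.025; print(round(t-step*i,2),dd.round(3)); prev=q
E
python3 - <<'E'
from h import *
arc(.75,12)
E
```

```text
t 8.7333 press-frame [-0.0557  0.0009  0.3263] F_press [-0.22 -0.39 -0.4 ] open 0.01
theta est 44.1 expected [-0.0556  0.      0.3263] dr [-0.     0.043 -0.003]
43.35 [ 0.095 -0.037  0.088]
42.6 [0.097 0.    0.089]
41.85 [0.096 0.    0.09 ]
41.1 [0.095 0.    0.091]
40.35 [0.093 0.    0.092]
39.6 [0.092 0.    0.094]
38.85 [0.091 0.    0.095]
38.1 [0.09  0.    0.096]
37.35 [0.088 0.    0.097]
36.6 [0.087 0.    0.098]
35.85 [0.086 0.    0.099]
35.1 [0.084 0.    0.101]
```

arm_command --commands '[{"translation": [0.03,-0.03,0.08],"dr": [0,0.03,0],"jaw": 1},{"translation": [0.06,0,0.08],"dr": [0,0,0],"jaw": 1},{"translation": [0.09,0,0.09],"dr": [0,0,0],"jaw": 1},{"translation": [0.095,0,0.09],"dr": [0,0,0],"jaw": 1},{"translation": [0.095,0,0.09],"dr": [0,0,0],"jaw": 1},{"translation": [0.09,0,0.095],"dr": [0,0,0],"jaw": 1},{"translation": [0.09,0,0.095],"dr": [0,0,0],"jaw": 1}]'

```text
time_s: 9.32
position: [0.5744, -0.0412, 0.3135]
tcp_rot: [[-0.976, 0.217, 0.005], [0.217, 0.976, -0.001], [-0.006, 0.0, -1.0]]
force: [-1.4, 1.2, 8.2]
opening: 0.005
```

```bash
python3 - <<'E'
from h import *
arc(.75,12)
for n in ("side",):
    p,d=capture(n);L=w2p(cloud(n,d).reshape(-1,3))
    cv2.imwrite("pics/s8.png",cv2.resize(p[100:260,210:400,::-1],None,fx=4,fy=3.75,interpolation=cv2.INTER_CUBIC))
    h=L[(abs(L[:,1])<.075)&(abs(L[:,1])>.025)&(L[:,2]>.25)&(L[:,2]<.345)&(L[:,0]>-.12)&(L[:,0]<-.04)]
    from scipy.optimize import least_squares
    r=least_squares(lambda t:np.hypot(h[:,0]-t[0],h[:,2]-t[1])-.01,[-.06,.295],loss="soft_l1",f_scale=.002)
    print(n,r.x,len(h),np.median(abs(r.fun)))
E
```

```text
t 9.3167 press-frame [-6.860e-02  3.000e-04  3.135e-01] F_press [-1.62  0.82  8.17] open 0.01
theta est 39.83 expected [-0.0692  0.      0.3135] dr [ 0.001  0.053 -0.002]
39.08 [ 0.114 -0.014  0.095]
38.33 [0.09  0.    0.096]
37.58 [0.089 0.    0.097]
36.83 [0.087 0.    0.098]
36.08 [0.086 0.    0.099]
35.33 [0.085 0.    0.1  ]
34.58 [0.084 0.    0.101]
33.83 [0.082 0.    0.102]
33.08 [0.081 0.    0.103]
32.33 [0.08  0.    0.104]
31.58 [0.078 0.    0.106]
30.83 [0.077 0.    0.107]
side [-0.06747945  0.28589692] 231 0.009011849234455417
```

View pics/s8.png

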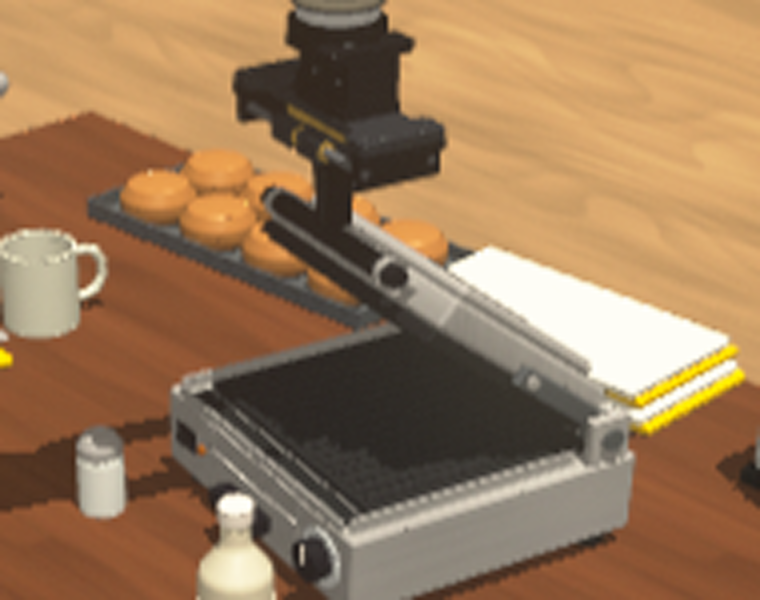

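The fingertips at (333,225) are on the bar, the lid is moving down, and the push is 8 N. I'll keep following the arc.

arm_command --commands '[{"translation": [0.1,-0.01,0.1],"dr": [0,0.04,0],"jaw": 1},{"translation": [0.09,0,0.1],"dr": [0,0,0],"jaw": 1},{"translation": [0.09,0,0.1],"dr": [0,0,0],"jaw": 1},{"translation": [0.09,0,0.1],"dr": [0,0,0],"jaw": 1},{"translation": [0.085,0,0.1],"dr": [0,0,0],"jaw": 1},{"translation": [0.085,0,0.1],"dr": [0,0,0],"jaw": 1},{"translation": [0.085,0,0.1],"dr": [0,0,0],"jaw": 1},{"translation": [0.08,0,0.1],"dr": [0,0,0],"jaw": 1},{"translation": [0.08,0,0.105],"dr": [0,0,0],"jaw": 1},{"translation": [0.08,0,0.105],"dr": [0,0,0],"jaw": 1},{"translation": [0.08,0,0.105],"dr": [0,0,0],"jaw": 1},{"translation": [0.075,0,0.105],"dr": [0,0,0],"jaw": 1}]'

```text
time_s: 10.37
position: [0.5477, -0.0352, 0.2823]
tcp_rot: [[-0.976, 0.217, -0.003], [0.217, 0.976, 0.001], [0.003, 0.001, -1.0]]
force: [-3.7, 2.1, 8.9]
opening: 0.008
```

```bash
python3 - <<'E'
from h import *
arc(.75,12)
E
```

```text
t 10.3667 press-frame [-0.096   0.0003  0.2823] F_press [-4.08  1.2   8.88] open 0.01
theta est 30.540000000000003 expected [-0.0952  0.      0.2823] dr [ 0.005 -0.033 -0.   ]
29.79 [ 0.042 -0.013  0.108]
29.04 [0.073 0.    0.109]
28.29 [0.072 0.    0.11 ]
27.54 [0.071 0.    0.111]
26.79 [0.069 0.    0.112]
26.04 [0.068 0.    0.113]
25.29 [0.066 0.    0.113]
24.54 [0.065 0.    0.114]
23.79 [0.063 0.    0.115]
23.04 [0.062 0.    0.116]
22.29 [0.06  0.    0.117]
21.54 [0.059 0.    0.118]
```

arm_command --commands '[{"translation": [0.05,-0.01,0.11],"dr": [0,-0.03,0],"jaw": 1},{"translation": [0.07,0,0.11],"dr": [0,0,0],"jaw": 1},{"translation": [0.07,0,0.11],"dr": [0,0,0],"jaw": 1},{"translation": [0.07,0,0.11],"dr": [0,0,0],"jaw": 1},{"translation": [0.07,0,0.11],"dr": [0,0,0],"jaw": 1},{"translation": [0.065,0,0.115],"dr": [0,0,0],"jaw": 1},{"translation": [0.065,0,0.115],"dr": [0,0,0],"jaw": 1},{"translation": [0.065,0,0.115],"dr": [0,0,0],"jaw": 1},{"translation": [0.06,0,0.115],"dr": [0,0,0],"jaw": 1},{"translation": [0.06,0,0.115],"dr": [0,0,0],"jaw": 1},{"translation": [0.06,0,0.12],"dr": [0,0,0],"jaw": 1},{"translation": [0.06,0,0.12],"dr": [0,0,0],"jaw": 1}]'

```text
time_s: 11.37
position: [0.5281, -0.0313, 0.2473]
tcp_rot: [[-0.976, 0.217, -0.003], [0.217, 0.976, 0.001], [0.003, 0.0, -1.0]]
force: [-4.7, 0.7, 5.8]
opening: 0.006
```

```bash
python3 - <<'E'
from h import *
arc(.75,12)
E
```

```text
t 11.3667 press-frame [-1.159e-01 -1.000e-04  2.473e-01] F_press [-4.7  -0.31  5.76] open 0.01
theta est 21.27 expected [-0.1157  0.      0.2473] dr [ 0.002 -0.027 -0.001]
20.52 [0.047 0.002 0.118]
19.77 [0.055 0.    0.119]
19.02 [0.053 0.    0.12 ]
18.27 [0.052 0.    0.121]
17.52 [0.05  0.    0.121]
16.77 [0.049 0.    0.122]
16.02 [0.047 0.    0.123]
15.27 [0.045 0.    0.123]
14.52 [0.044 0.    0.124]
13.77 [0.042 0.    0.124]
13.02 [0.041 0.    0.125]
12.27 [0.039 0.    0.125]
```

arm_command --commands '[{"translation": [0.06,0,0.12],"dr": [0,-0.02,0],"jaw": 1},{"translation": [0.06,0,0.12],"dr": [0,0,0],"jaw": 1},{"translation": [0.06,0,0.12],"dr": [0,0,0],"jaw": 1},{"translation": [0.06,0,0.12],"dr": [0,0,0],"jaw": 1},{"translation": [0.055,0,0.12],"dr": [0,0,0],"jaw": 1},{"translation": [0.05,0,0.12],"dr": [0,0,0],"jaw": 1},{"translation": [0.05,0,0.12],"dr": [0,0,0],"jaw": 1},{"translation": [0.045,0,0.125],"dr": [0,0,0],"jaw": 1},{"translation": [0.045,0,0.125],"dr": [0,0,0],"jaw": 1},{"translation": [0.04,0,0.125],"dr": [0,0,0],"jaw": 1},{"translation": [0.04,0,0.125],"dr": [0,0,0],"jaw": 1},{"translation": [0.04,0,0.125],"dr": [0,0,0],"jaw": 1}]'

```text
time_s: 12.37
position: [0.5143, -0.0284, 0.2102]
tcp_rot: [[-0.976, 0.217, 0.001], [0.217, 0.976, -0.0], [-0.001, -0.0, -1.0]]
force: [-3.2, 0.3, 5.0]
opening: 0.002
```

```bash
python3 - <<'E'
from h import *
arc(.5,12)
p,d=capture("side")
cv2.imwrite("pics/s9.png",cv2.resize(p[100:260,210:400,::-1],None,fx=4,fy=3.75,interpolation=cv2.INTER_CUBIC))
E
```

```text
t 12.3667 press-frame [-1.300e-01 -2.000e-04  2.102e-01] F_press [-3.14 -0.44  5.01] open 0.0
theta est 12.16 expected [-0.1302  0.      0.2102] dr [-0.     0.012 -0.001]
11.66 [0.031 0.009 0.084]
11.16 [0.024 0.    0.084]
10.66 [0.023 0.    0.084]
10.16 [0.023 0.    0.085]
9.66 [0.022 0.    0.085]
9.16 [0.021 0.    0.085]
8.66 [0.02  0.    0.085]
8.16 [0.02  0.    0.085]
7.66 [0.019 0.    0.085]
7.16 [0.018 0.    0.086]
6.66 [0.017 0.    0.086]
6.16 [0.017 0.    0.086]
```

View pics/s9.png

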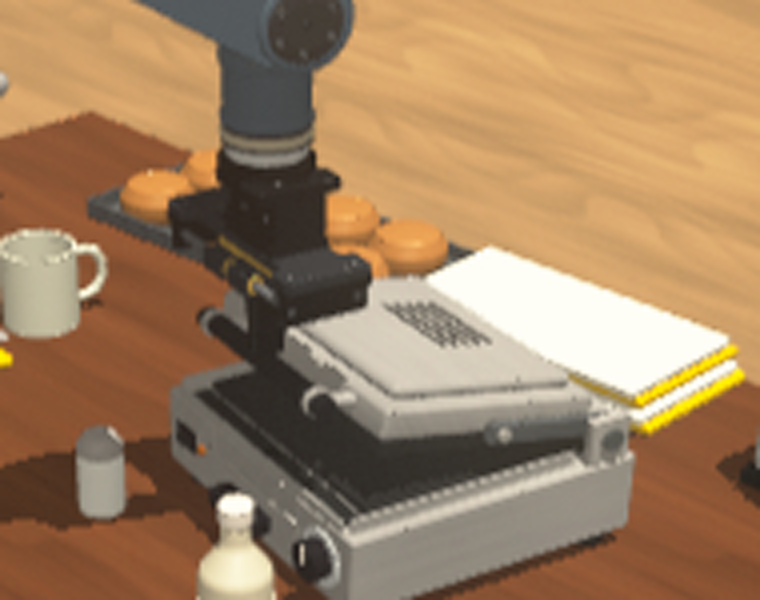

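The tips are still on the bar at (265,350), the lid is at about 12°, and the push is 5 N. I'll slow down for the last part.

arm_command --commands '[{"translation": [0.03,0,0.085],"dr": [0,0,0],"jaw": 1},{"translation": [0.025,0,0.085],"dr": [0,0,0],"jaw": 1},{"translation": [0.025,0,0.085],"dr": [0,0,0],"jaw": 1},{"translation": [0.025,0,0.085],"dr": [0,0,0],"jaw": 1},{"translation": [0.025,0,0.085],"dr": [0,0,0],"jaw": 1},{"translation": [0.02,0,0.085],"dr": [0,0,0],"jaw": 1},{"translation": [0.02,0,0.085],"dr": [0,0,0],"jaw": 1},{"translation": [0.02,0,0.085],"dr": [0,0,0],"jaw": 1},{"translation": [0.02,0,0.085],"dr": [0,0,0],"jaw": 1},{"translation": [0.02,0,0.085],"dr": [0,0,0],"jaw": 1},{"translation": [0.02,0,0.085],"dr": [0,0,0],"jaw": 1},{"translation": [0.015,0,0.085],"dr": [0,0,0],"jaw": 1}]'

```text
time_s: 13.42
position: [0.509, -0.0273, 0.1842]
tcp_rot: [[-0.976, 0.218, 0.003], [0.218, 0.976, -0.001], [-0.003, -0.0, -1.0]]
force: [-3.0, 0.7, 4.4]
opening: 0.002
```

```bash
python3 - <<'E'
from h import *
arc(.5,12)
E
```

```text
t 13.4167 press-frame [-0.1355 -0.0003  0.1842] F_press [-3.06  0.04  4.44] open 0.0
theta est 6.04 expected [-0.1365  0.      0.1842] dr [-0.     0.03  -0.003]
5.54 [0.058 0.013 0.087]
5.04 [0.015 0.    0.086]
4.54 [0.014 0.    0.086]
4.04 [0.013 0.    0.086]
3.54 [0.013 0.    0.087]
3.04 [0.012 0.    0.087]
2.54 [0.011 0.    0.087]
2.04 [0.01  0.    0.087]
1.54 [0.01  0.    0.087]
1.04 [0.009 0.    0.087]
0.54 [0.008 0.    0.087]
0.04 [0.007 0.    0.087]
```

arm_command --commands '[{"translation": [0.04,0,0.08],"dr": [0,0.02,0],"jaw": 1},{"translation": [0.02,0,0.08],"dr": [0,0,0],"jaw": 1},{"translation": [0.015,0,0.08],"dr": [0,0,0],"jaw": 1},{"translation": [0.015,0,0.08],"dr": [0,0,0],"jaw": 1},{"translation": [0.015,0,0.08],"dr": [0,0,0],"jaw": 1},{"translation": [0.01,0,0.08],"dr": [0,0,0],"jaw": 1},{"translation": [0.01,0,0.08],"dr": [0,0,0],"jaw": 1},{"translation": [0.01,0,0.07],"dr": [0,0,0],"jaw": 1},{"translation": [0.01,0,0.06],"dr": [0,0,0],"jaw": 1},{"translation": [0.01,0,0.05],"dr": [0,0,0],"jaw": 1},{"translation": [0,0,0.05],"dr": [0,0,0],"jaw": 1}]'

```text
time_s: 14.33
position: [0.5054, -0.0265, 0.1646]
tcp_rot: [[-0.976, 0.218, 0.001], [0.218, 0.976, -0.0], [-0.001, -0.0, -1.0]]
force: [-0.6, 0.9, 3.2]
opening: 0.005
```

```bash
python3 - <<'E'
from h import *
arc(.5,2)
E
```

```text
t 14.3333 press-frame [-0.1391 -0.0003  0.1646] F_press [-0.75  0.73  3.22] open 0.0
theta est 1.52 expected [-0.1394  0.      0.1646] dr [-0.     0.013 -0.002]
1.02 [0.018 0.013 0.087]
0.52 [0.008 0.    0.087]
```

arm_command --commands '[{"translation": [0.01,0,0.04],"dr": [0,0,0],"jaw": 1},{"translation": [0.01,0,0.04],"dr": [0,0,0],"jaw": 1},{"translation": [0,0,0.04],"dr": [0,0,0],"jaw": 1},{"translation": [0,0,0.04],"dr": [0,0,0],"jaw": 1},{"translation": [0,0,0.04],"dr": [0,0,0],"jaw": 1},{"translation": [0,0,0.04],"dr": [0,0,0],"jaw": 1}]'

```text
time_s: 14.83
position: [0.5046, -0.0263, 0.1586]
tcp_rot: [[-0.976, 0.218, 0.001], [0.218, 0.976, -0.0], [-0.001, -0.0, -1.0]]
force: [-0.4, 0.6, 2.7]
opening: 0.01
```

arm_command --commands '[{"translation": [0,0,0.04],"dr": [0,0,0],"jaw": 1},{"translation": [0,0,0.04],"dr": [0,0,0],"jaw": 1}]'

```text
time_s: 15.0
position: [0.5047, -0.0263, 0.1579]
tcp_rot: [[-0.976, 0.217, 0.001], [0.217, 0.976, -0.0], [-0.001, -0.0, -1.0]]
force: [-4.0, 0.7, 21.4]
opening: 0.003
```

arm_command --commands '[{"translation": [0,0,0.04],"dr": [0,0,0],"jaw": 1},{"translation": [0,0,0.04],"dr": [0,0,0],"jaw": 1}]'

```text
time_s: 15.17
position: [0.5047, -0.0263, 0.1576]
tcp_rot: [[-0.976, 0.217, 0.001], [0.217, 0.976, -0.001], [-0.002, -0.0, -1.0]]
force: [-8.0, 1.5, 33.6]
opening: 0.004
```

The lid hit its hard stop at TCP z = 0.158, which is where it should be when shut (21 to 34 N). I'll lift away and check.

arm_command --commands '[{"translation": [0,0,-0.1],"dr": [0,0,0],"jaw": 1},{"translation": [0,0,-0.15],"dr": [0,0,0],"jaw": 1},{"translation": [0,0,-0.3],"dr": [0,0,0],"jaw": 1},{"translation": [0,0,-0.6],"dr": [0,0,0],"jaw": 1},{"translation": [0,0,-0.9],"dr": [0,0,0],"jaw": 1},{"translation": [0,0,-1],"dr": [0,0,0],"jaw": 1},{"translation": [0,0,-1],"dr": [0,0,0],"jaw": 1},{"translation": [0,0,-1],"dr": [0,0,0],"jaw": 1},{"translation": [0.8,0,-0.4],"dr": [0,0,0],"jaw": 1},{"translation": [0.8,0,0],"dr": [0,0,0],"jaw": 1},{"translation": [0.8,0,0],"dr": [0,0,0],"jaw": 1},{"translation": [0,0,0],"dr": [0,0,0],"jaw": 1}]'

```text
time_s: 16.17
position: [0.442, -0.0118, 0.2906]
tcp_rot: [[-0.976, 0.217, -0.003], [0.217, 0.976, 0.001], [0.004, 0.0, -1.0]]
force: [0.0, 0.2, -0.9]
opening: 0.005
```

```bash
python3 - <<'E'
from h import *
from scipy.optimize import least_squares
s=st()
for n in ("side","scene","wrist"):
    s=read_state();T=None;p,d=capture(n)
    if n=="wrist":
        T=np.eye(4);T[:3,:3]=s["tcp_rot"];T[:3,3]=s["position"];T=T@camera_model("wrist")["mount"]
    cv2.imwrite(f"pics/{n}_end.png",(p if n!="side" else cv2.resize(p[100:310,180:430],None,fx=3,fy=2.8))[:,:,::-1])
    L=w2p(cloud(n,d,T).reshape(-1,3))
    h=L[(abs(L[:,1])<.075)&(L[:,2]>.12)&(L[:,2]<.165)&(L[:,0]>-.165)&(L[:,0]<-.118)]
    if len(h)>10:
        r=least_squares(lambda t:np.hypot(h[:,0]-t[0],h[:,2]-t[1])-.01,[-.14,.14],loss="soft_l1",f_scale=.002);print(n,"handle",r.x,len(h),np.median(abs(r.fun)))
    k=L[(L[:,0]<-.145)&(L[:,0]>-.2)&(abs(L[:,1])<.034)&(L[:,2]>.038)&(L[:,2]<.06)]
    if len(k): print(" grip",len(k),np.percentile(k[:,0],[1,5,25,50]))
    f=L[(abs(L[:,0]+.14)<.015)&(L[:,1]>.07)&(L[:,1]<.14)&(L[:,2]>.03)&(L[:,2]<.085)];print(" base face",np.nanmedian(f[:,0]) if len(f) else None,len(f))
E
```

```text
t 16.1667 press-frame [-2.043e-01  2.000e-04  2.906e-01] F_press [-0.02  0.17 -0.85] open 0.01
side handle [-0.13919662  0.13847792] 193 0.001260851011494769
 grip 44 [-0.16741818 -0.16506528 -0.16229409 -0.15483073]
 base face -0.1400849262698775 116
scene handle [-0.13946185  0.14166713] 203 0.0018567137919052144
 grip 1 [-0.15046583 -0.15046583 -0.15046583 -0.15046583]
 base face None 0
wrist handle [-0.14180499  0.13852962] 2725 0.000343238898769185
 grip 1191 [-0.16746851 -0.16719526 -0.1643746  -0.1581421 ]
 base face -0.1422724605391385 914
```

View pics/side_end.png

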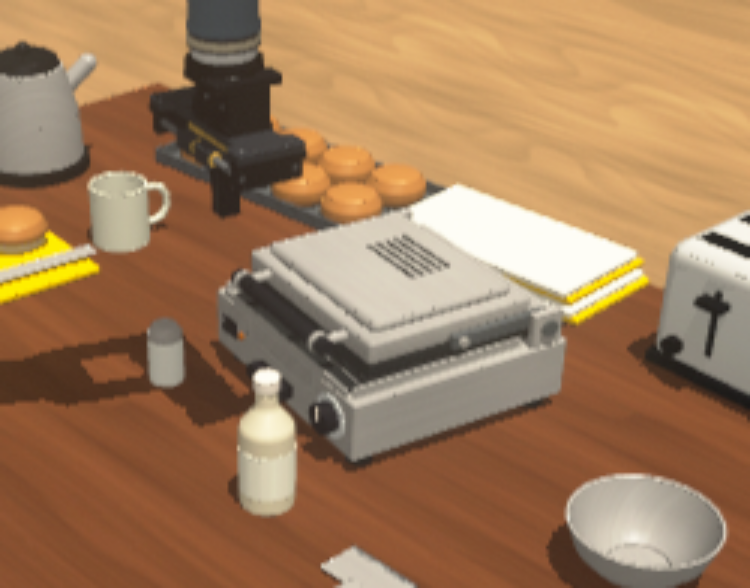

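View pics/scene_end.png

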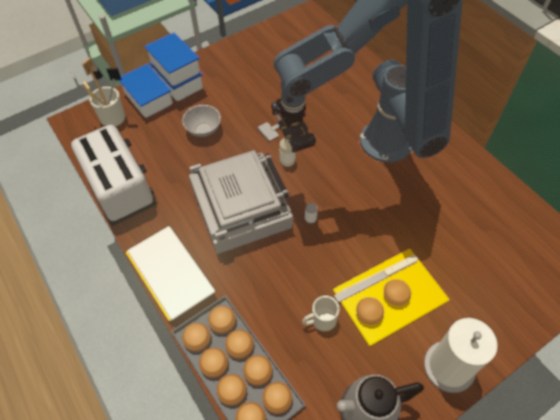

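The lid is shut, with the handle at (-0.14, 0.14). The tray is home, and the shaker, bottle, bowl, mug and rolls are where they were.

```bash
python3 -c "
from rig import *
print(hand_in())"
```

```text
the job is handed in; nothing more can be done
None
```

The grease tray is pushed home and the lid is fully shut. I used only the closed fingertips and handed in at about 16 s. I did the tray first, because the shut handle would have hung over it, then eased the lid down along its arc.

- **Tray:** It stopped hard under about 10 N. Afterwards the wrist and side cameras both put the grip face 25 mm in front of the base face, which is the home position. The cameras can't rule out it being a millimetre or so short.
- **Lid:** It took about 3–9 N on the way down, then stopped hard at the shut height, where I pressed up to 34 N. After I let go, the cameras put the handle within 2 mm of x = -140, z = 140 mm.
- **Everything else:** In the last pictures the other objects look unmoved. I judged that by eye rather than measuring it. The arm was clear and touching nothing when I handed in.
- **Disagreements:** The wrist camera read about 2 mm different from the side camera in absolute position, which is within its calibration. While pushing the tray against its stop I also saw about 7 N upward. I put that down to friction or a slight tool tilt, but did not confirm it.

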